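# Stand a fallen splash shield back up in front of the hotplate

## Task

The amber splash shield has been knocked over onto its back beside the hotplate. Push it back up onto its foot, then slide it sideways along the bench until it stands squarely and centrally in front of the hotplate, screening its whole width and less than 20 cm from it. Push it with the fingers without ever lifting it off the bench, and leave the glassware where it stands.

Things in the scene. Friction and masses are not known exactly. Their poses are not given: they have to be found in the camera images.
- shield: Loose L-shaped splash shield, 0.5-0.95 kg, 6 mm amber sheet, 200 mm wide: panel 240 mm tall, foot 180 mm deep. Origin: mid width on the outer corner (heel). x: from heel up the panel's outer face to its top edge; z: along the foot's underside to its free edge; y: along the width. At first it lies on the panel's back, x level, roughly away from the robot, foot (z) straight up. Standing: x up.
- shield_foot_edge (a point): Middle of the foot's free edge, 180 mm from the heel. The foot is pushed over from its inner side (the side above the lying panel) towards the robot; the shield turns about the heel, which is black rubber of 10 mm radius and grips the bench. After about 55 of the 90 degrees it drops onto its foot by itself; the foot then lies flat, pointing roughly to the robot.
- shield_end (a point): Point on the shield's end at y = +100 mm, 30 mm from the heel along panel and along foot, on its cheek. At both ends of the width a grey cheek plate, 5 mm thick and flush with the side edges, braces panel and foot on the inner side: standing, it is 70 mm high at the panel and slopes to 40 mm high 170 mm along the foot. The 190 mm between the cheeks is free. The cheeks' outsides are good to push on sideways.
- hotplate: White hotplate stirrer, fixed, 150 mm wide (y), 220 mm deep (x), 92 mm high, two black knobs standing 12 mm out of its front. Origin: on the bench, 85 mm ahead of the middle of its front face; x points from there to the hotplate (roughly away from the robot), y to its left side, z up.
- hotplate_front (a point): Foot of the middle of the hotplate's front face, at bench height.
- conical_flask: Glass conical flask, 84 mm wide at the base, 130 mm high, standing on the hotplate. Origin: centre of its underside. Leave alone.
- volumetric_flask: Glass volumetric flask with a long neck and white stopper, 84 mm wide, 222 mm high, on the bench. Origin: centre of its underside. Leave alone.
- reagent_bottle: Amber glass bottle with a white cap, 80 mm wide, 165 mm high, on the bench. Origin: centre of its underside. Leave alone.

How it is judged:
By the outcome, as a careful person would: the job done as asked, in the order asked, and still so for the second after the job is handed in, with the robot touching nothing.
It also fails if it takes over 64 s, if anything falls off the work surface, if the arm or the gripper's body presses on something with over 40 N, if the wrist force passes 120 N, or if a joint passes its speed limit or range.

## Robot

A 6-joint arm with a two-finger parallel gripper is mounted at the origin on the work surface. World frame = base frame: x ahead of the robot, y to its left, z up, the work surface at z = 0. Lengths are in mm, angles in rad, forces in N, time in s.
With the tool pointing down it reaches from about 350 to 775 mm from the base axis. Payload 7.3 kg.
Tool frame: the origin (TCP) lies at the very end of the fingers, on their centre line; the grasp point (between the pads) lies 19 mm behind it (bot.tcp_to_grasp is the distance from the TCP to the grasp point, in mm); z points along the fingers, y is the direction in which the jaws open and shut (so a half turn about z gives the same grasp; the last joint's range is limited). The gripper opens to 92 mm and grips with 3 to 60 N. Pads are 19 mm wide; open, the fingers measure 130 mm over their backs; the gripper's body (75 mm by 190 mm) begins 47 mm behind the grasp point.
Start: joints at [-0.146, 0.342, 1.524, -0, 1.275, -0.146], TCP at [525.019, 0.019, 226.741] pointing down, gripper open.
Joint ranges: [-2.53, 2.53], [-0.77, 2.02], [0.04, 2.7], [-1, 4.14], [0.28, 2.66], [-3.11, 3.11]. Speed limits (rad/s): [2.57, 2.57, 3.14, 3.14, 3.14, 3.14].

## Interface

Orientations are given as [roll, pitch, yaw] about the fixed x, y, z axes, in that order (R = Rz(yaw) Ry(pitch) Rx(roll)).
In Python, from plant import bot gives the robot as it stands. The module is installed in compiled form; this text tells all that it offers.
- The arm moves only by the tool carry_out, never from a script. Its argument "motion" is a list of rows, each a list of 5 numbers: the closure, from 0 (fully open) to 1 (shut), then the shift along the tool's x, y, z in mm, then the turn about the tool's z in degrees. In form: [[claw, dx, dy, dz, spin], ...]. A call has 1 to 10 rows; each row is the pose to reach, as a shift and turn from the pose measured when the call began, along the tool's axes at that moment; what a row does not reach only later rows make up. A row lasts 1/8 s, in which the tool goes at most 62.5 mm and 10.7 degrees, less where a joint would pass 70% of its speed; a pose out of reach is approached as far as the arm can. A call with a gripper value outside its range is refused whole. The fingers move at their own pace and stop on an object; the grip force is fixed at half the most. Time passes only in rows, so rows that repeat a pose let the fingers close. It gives the time, the measured TCP pose, the force and the opening at its end, in the units of the state.
- bot.get_obs(): the state, without advancing time (a new reading comes with each control period).
- bot.capture(name): name is "scene" or "side" or "wrist"; returns a dict with "color" (420x560x3 uint8, red, green, blue), "depth" (420x560 float32, mm along the optical axis (not along the pixel's ray), 0 where there is no reading), "K" (3x3 intrinsics, pixels), "k1" (the pictures are not rectified: a ray, as slopes to the right and down, at radius r is drawn at 1 + k1 r^2 times it, then the intrinsics apply), "camera_from_world" (4x4, takes a point from world to camera coordinates). Camera axes: x right, y down, z forward; pixel columns grow to the right and rows downward; lengths in mm; the calibration is good to about 2 mm. A picture is of the moment at which its call begins.
- bot.close_job(): hands the job in, once; it reports no verdict.
The state is a dict: "time": time; "joint_positions": joint angles; "dq": joint speeds; "tau": joint torques, N m; "tool_pos": TCP position; "tcp_rot": TCP orientation; "contact_force": force on the tool from outside, world axes, zero at the start; "moment": the same for the moment, N m; "grip_width": finger opening in mm.
Only numpy, scipy, OpenCV 4.12 (cv2) and the standard library are available. Lean on these libraries where they do the work, as an engineer would, in place of code of your own. Each camera call takes 0.05 s, during which the arm holds its last target.

## Working session

There is one attempt and no reset: what is moved stays moved. The work goes in short steps, Python scripts to look and compute and a tool call to move; the robot and the scene stay as the last step left them, time stands still between calls to the robot, and variables do not carry over. Pictures are saved under pics/ and viewed, and the job is handed in when it is done.

Besides the shell and the picture viewer there is one more tool, called after "Call:" as name(argument=value, ...) on one line, values as JSON. carry_out: Moves the arm, as the interface text tells. Its arguments: {"type":"object","properties":{"motion":{"type":"array","items":{"type":"array","items":{"type":"number"}}}},"required":["motion"]}

```bash
mkdir -p pics
cat > h.py <<'E'
import numpy as np, cv2
from plant import bot
def snap(n,f):
    c=bot.capture(n); cv2.imwrite(f'pics/{f}.png',cv2.cvtColor(c['color'],cv2.COLOR_RGB2BGR)); 
    np.savez(f'pics/{f}.npz',**c); return c
def world(c,u=None,v=None):
    K=np.array(c['K'],float);k1=float(c['k1']);D=np.array([k1,0,0,0,0.])
    d=c['depth'];h,w=d.shape
    if u is None: v,u=np.mgrid[:h,:w]; 
    u=np.atleast_1d(u);v=np.atleast_1d(v)
    p=cv2.undistortPoints(np.stack([u.ravel(),v.ravel()],-1).astype(float)[:,None],K,D)[:,0]
    z=d[v.ravel().astype(int),u.ravel().astype(int)]
    P=np.c_[p*z[:,None],z]
    T=np.linalg.inv(c['camera_from_world']); W=P@T[:3,:3].T+T[:3,3]; W[z==0]=np.nan
    return W.reshape(u.shape+(3,))
def proj(c,X):
    X=np.atleast_2d(X);T=c['camera_from_world'];p=X@T[:3,:3].T+T[:3,3]
    r=cv2.projectPoints(p[:,None],np.zeros(3),np.zeros(3),np.array(c['K'],float),np.array([float(c['k1']),0,0,0,0]))[0]
    return r[:,0]
E
python3 - <<'E'
from h import *
o=bot.get_obs();print(o)
for n in('scene','side','wrist'):
    c=snap(n,n+'0'); T=np.linalg.inv(c['camera_from_world']);print(n,T[:3,3].round(),T[:3,2].round(2))
E
```

```text
{'time': 0.0, 'joint_positions': array([-1.46009170e-01,  3.42725434e-01,  1.52502652e+00,  3.51670858e-06,
        1.27536278e+00, -1.45996960e-01]), 'dq': array([-3.47607913e-05,  1.75692931e-03,  8.10533493e-04,  3.45356824e-04,
       -7.40511851e-04,  9.95470522e-05]), 'tau': array([ 7.61924657e-04, -4.31245601e+01, -2.44219762e+01,  7.17750052e-02,
        5.59406646e-02, -1.04314388e-04]), 'tool_pos': array([5.24599430e+02, 7.74322484e-02, 2.26040224e+02]), 'tcp_rot': array([-3.14008725e+00, -2.24758603e-04,  1.57078292e+00]), 'contact_force': array([-0.27577835,  0.28846395, -0.2409094 ]), 'moment': array([-0.00090497,  0.01067085, -0.04289543]), 'grip_width': 91.75285725544319}
scene [1846.  458. 1440.] [-0.65 -0.25 -0.71]
side [  500. -1100.   812.] [ 0.12  0.84 -0.53]
wrist [523.  65. 384.] [-0.   -0.24 -0.97]
```

View pics/scene0.png

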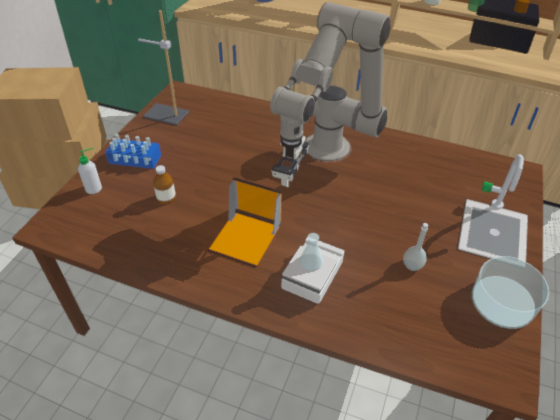

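View pics/side0.png

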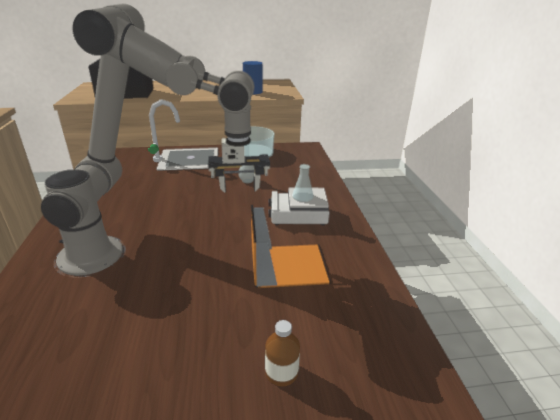

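View pics/wrist0.png

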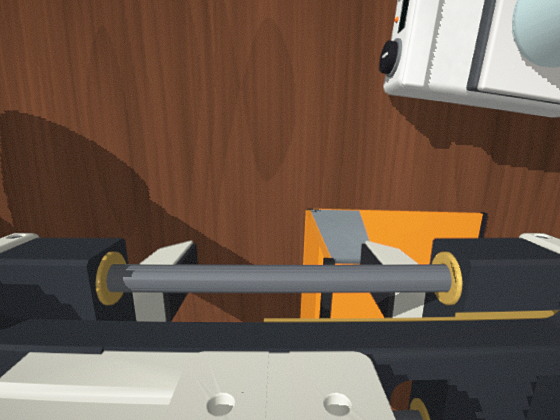

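Scene view: the shield lies on its back, with the panel at about (245,240) and the foot upright at about (255,205). The hotplate is at (313,270), the volumetric flask at (415,258) and the bottle at (164,187). Next I'll measure the poses.

```bash
cat > m.py <<'E'
from h import *
def amber(c):
    hsv=cv2.cvtColor(c['color'],cv2.COLOR_RGB2HSV)
    return (hsv[...,0]>10)&(hsv[...,0]<26)&(hsv[...,1]>225)&(hsv[...,2]>110)
E
python3 - <<'E'
from m import *
cs={n:dict(np.load(f'pics/{n}0.npz')) for n in('scene','side','wrist')}
for n,c in cs.items():
    W=world(c);a=amber(c)&np.isfinite(W[...,0])
    P=W[a];
    inb=(P[:,0]>300)&(P[:,0]<1000)&(np.abs(P[:,1])<450); P=P[inb]
    print(n,len(P),'bench z',np.nanmedian(W[(np.abs(W[...,2])<15)][:,2]))
    lo=P[(P[:,2]<15)]; hi=P[P[:,2]>30]
    for q,l in((lo,'low'),(hi,'hi')):
        if len(q)<30: continue
        print(l,len(q),np.percentile(q,[1,50,99],axis=0).round(0).tolist())
        if l=='low':
            r=cv2.minAreaRect(q[:,:2].astype(np.float32));print(r,cv2.boxPoints(r).round())
        else:
            m=q.mean(0);s=np.linalg.svd(q-m)[2];print('n',s[2].round(3),m.round())
# hotplate
for n in('scene','side'):
    c=cs[n];W=world(c);col=c['color'].astype(int)
    m=(W[...,0]>450)&(W[...,0]<1100)&(np.abs(W[...,1])<350)&(np.abs(W[...,2]-92)<8)&(col.min(-1)>120)
    lab=cv2.connectedComponentsWithStats(m.astype(np.uint8));
    i=1+np.argmax(lab[2][1:,4]);q=W[lab[1]==i]
    r=cv2.minAreaRect(q[:,:2].astype(np.float32));print('hot',n,len(q),r,cv2.boxPoints(r).round().tolist(),np.median(q[:,2]))
E
```

```text
scene 2971 bench z 2.0049697560900768
low 1932 [[576.0, -224.0, -0.0], [691.0, -122.0, 8.0], [787.0, -27.0, 15.0]]
((670.656494140625, -125.17672729492188), (204.12106323242188, 240.18621826171875), 88.43819427490234) [[ 548. -224.]
 [ 788. -230.]
 [ 793.  -26.]
 [ 553.  -20.]]
hi 919 [[553.0, -201.0, 31.0], [561.0, -124.0, 105.0], [570.0, -46.0, 172.0]]
n [ 1.    -0.028 -0.007] [ 561. -124.  103.]
side 0 bench z 0.3700064708420996
wrist 7 bench z -0.11555240299875891
hot scene 1006 ((793.2293701171875, 177.05618286132812), (147.8091583251953, 151.0565643310547), 83.40301513671875) [[710.0, 112.0], [860.0, 95.0], [877.0, 242.0], [727.0, 259.0]] 93.2832330400671
hot side 477 ((791.8257446289062, 174.89547729492188), (151.54641723632812, 147.63275146484375), 85.13404083251953) [[712.0, 106.0], [859.0, 93.0], [872.0, 244.0], [725.0, 257.0]] 91.09382796763714
```

Run:
```python
from m import *
c=dict(np.load('pics/scene0.npz'))
im=cv2.cvtColor(c['color'][160:320,130:450],cv2.COLOR_RGB2BGR)
cv2.imwrite('pics/crop0.png',cv2.resize(im,None,fx=2.5,fy=2.5,interpolation=cv2.INTER_CUBIC))
c=dict(np.load('pics/side0.npz'))
im=cv2.cvtColor(c['color'][150:310,180:380],cv2.COLOR_RGB2BGR)
cv2.imwrite('pics/crop1.png',cv2.resize(im,None,fx=3.5,fy=3.5,interpolation=cv2.INTER_CUBIC))
```

```text
(no output)
```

View pics/crop0.png

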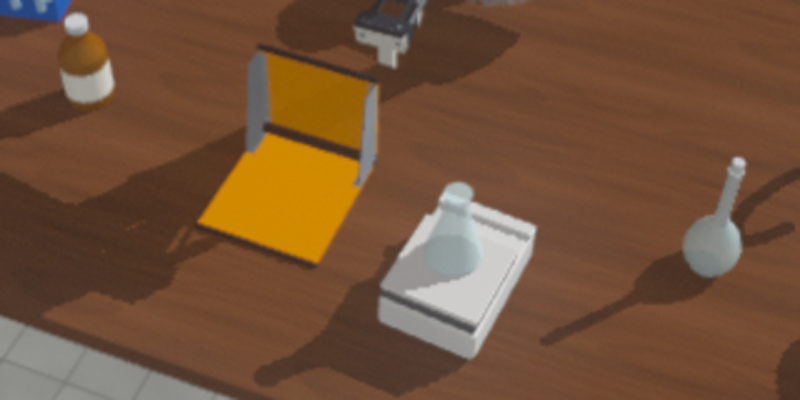

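View pics/crop1.png

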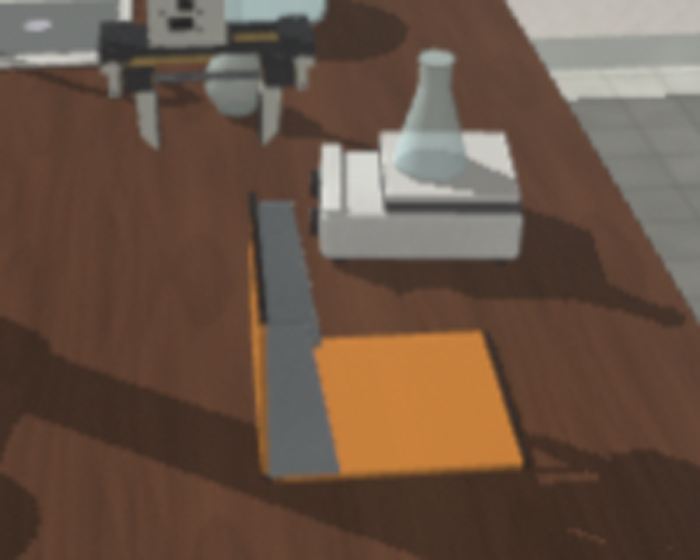

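Run:
```python
from m import *
P=[];
for n in('scene','side','wrist'):
    c=dict(np.load(f'pics/{n}0.npz'));W=world(c);col=c['color'].astype(int)
    m=(W[...,0]>560)&(W[...,0]<1000)&(W[...,1]>60)&(W[...,1]<320)&(W[...,2]>6)&(W[...,2]<100)&(col.min(-1)>130)
    q=W[m];P.append(q)
    if len(q)>20:
        r=cv2.minAreaRect(q[:,:2].astype(np.float32));print(n,len(q),r,cv2.boxPoints(r).round().tolist())
    # lateral (right) side plane: points on side face
P=np.vstack(P)
for yaw in np.radians(np.arange(-10,2,1.)):
    e=np.array([np.cos(yaw),np.sin(yaw)]);f=np.array([-e[1],e[0]])
    a=P[:,:2]@e;b=P[:,:2]@f
    pa=np.percentile(a,[.5,99.5]);pb=np.percentile(b,[.5,99.5])
    fr=e*pa[0]+f*pb.mean()
    print(round(np.degrees(yaw)),pa.round(),pb.round(),(pa[1]-pa[0]).round(),(pb[1]-pb[0]).round(),fr.round())
```

```text
scene 1887 ((763.6817626953125, 182.14569091796875), (151.7725830078125, 230.64732360839844), 83.84721374511719) [[641.0, 119.0], [870.0, 94.0], [886.0, 245.0], [657.0, 270.0]]
side 1298 ((756.5817260742188, 175.5166778564453), (156.23928833007812, 217.9956512451172), 85.15629577636719) [[641.0, 107.0], [859.0, 88.0], [872.0, 244.0], [655.0, 263.0]]
wrist 11884 ((730.7542724609375, 146.48817443847656), (95.4110107421875, 193.49644470214844), 76.30692291259766) [[625.0, 123.0], [813.0, 77.0], [836.0, 170.0], [648.0, 216.0]]
-10 [606. 830.] [229. 388.] 223.0 159.0 [651. 199.]
-9 [612. 835.] [218. 374.] 223.0 156.0 [651. 197.]
-8 [617. 840.] [207. 361.] 223.0 154.0 [650. 195.]
-7 [621. 844.] [195. 347.] 223.0 153.0 [650. 193.]
-6 [626. 849.] [182. 334.] 223.0 152.0 [649. 191.]
-5 [629. 854.] [169. 321.] 224.0 153.0 [648. 189.]
-4 [633. 858.] [155. 309.] 226.0 153.0 [647. 187.]
-3 [636. 863.] [141. 296.] 227.0 155.0 [646. 185.]
-2 [638. 867.] [127. 283.] 228.0 156.0 [645. 183.]
-1 [641. 871.] [113. 271.] 230.0 159.0 [644. 181.]
0 [643. 875.] [ 98. 259.] 231.0 160.0 [643. 178.]
1 [646. 878.] [ 84. 246.] 233.0 162.0 [643. 176.]
```

Call:
carry_out(motion=[[1,-60,40,0,0],[1,-124,80,0,0],[1,-124,80,0,0],[1,-124,80,40,0],[1,-124,80,80,0],[1,-124,80,80,0]])

```text
time: 0.9
tool_pos: [602.5, -123.3, 142.7]
tcp_rot: [-3.133, -0.003, 1.571]
contact_force: [0.4, 0.1, 0.1]
grip_width: 36.3
```

Call:
carry_out(motion=[[1,0,0,0,0],[1,0,0,0,0],[1,0,-12,2,0],[1,0,-22,3,0],[1,0,-34,4,0],[1,0,-46,6,0],[1,0,-58,8,0],[1,0,-70,10,0],[1,0,-70,10,0]])

```text
time: 2.02
tool_pos: [531.4, -123.3, 133.2]
tcp_rot: [-3.132, -0.003, 1.57]
contact_force: [1.8, 1.1, 1.7]
grip_width: 0.3
```

Run:
```python
from m import *
a=cv2.cvtColor(snap('scene','s1')['color'],cv2.COLOR_RGB2BGR)[130:310,120:400]
b=cv2.cvtColor(snap('side','d1')['color'],cv2.COLOR_RGB2BGR)[130:310,140:420]
cv2.imwrite('pics/v1.png',np.hstack([cv2.resize(x,(400,257),interpolation=cv2.INTER_CUBIC) for x in(a,b)]))
```

```text
(no output)
```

View pics/v1.png

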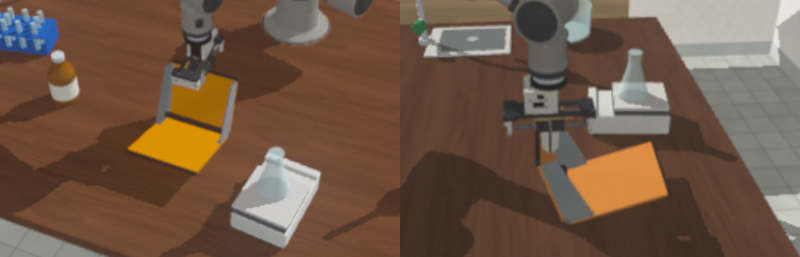

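The shield is tilting as intended, with the foot against the fingers and the heel holding. I'll keep following the arc.

Call:
carry_out(motion=[[1,0,-11,5,0],[1,0,-22,10,0],[1,0,-32,16,0],[1,0,-42,22,0],[1,0,-51,30,0],[1,0,-60,39,0],[1,0,-66,45,0],[1,0,-69,48,0],[1,0,-69,48,0]])

```text
time: 3.25
tool_pos: [463.1, -123.2, 85.9]
tcp_rot: [-3.133, -0.003, 1.57]
contact_force: [0.6, 0.4, -0.7]
grip_width: 0.1
```

```bash
cat > v.py <<'E'
import sys
from m import *
n=sys.argv[1]
a=cv2.cvtColor(snap('scene','s'+n)['color'],cv2.COLOR_RGB2BGR)[130:310,120:400]
b=cv2.cvtColor(snap('side','d'+n)['color'],cv2.COLOR_RGB2BGR)[130:310,140:420]
cv2.imwrite(f'pics/v{n}.png',np.hstack([cv2.resize(x,(400,257),interpolation=cv2.INTER_CUBIC) for x in(a,b)]))
E
python3 v.py 2
```

```text
(no output)
```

View pics/v2.png

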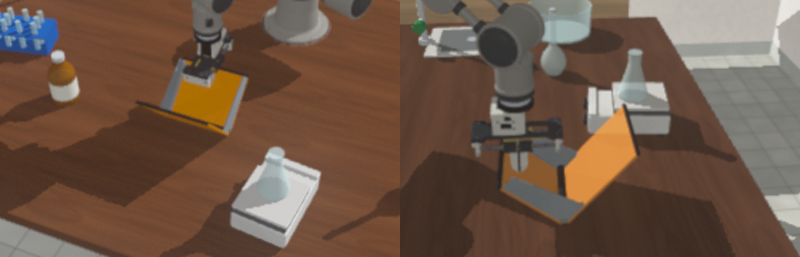

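About 50° of tilt so far. I'll keep pushing horizontally, so the gripper body is clear of the panel when it swings up.

Call:
carry_out(motion=[[1,0,-8,0,0],[1,0,-18,0,0],[1,0,-28,0,0],[1,0,-36,2,0],[1,0,-42,4,0],[1,0,-42,4,0],[1,0,-42,4,0],[1,0,-42,4,0]])

```text
time: 4.35
tool_pos: [421.9, -123.4, 82.6]
tcp_rot: [-3.135, -0.002, 1.57]
contact_force: [0.1, -0.6, -0.1]
grip_width: 0.2
```

```bash
python3 v.py 3
```

```text
(no output)
```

View pics/v3.png

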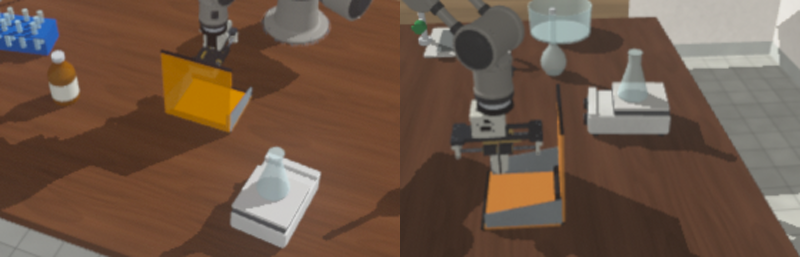

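The shield is standing. Now I'll measure its pose.

```bash
cat > pose.py <<'E'
import sys
from m import *
def run(n,ylo,yhi):
    c=snap('scene','p'+n);W=world(c)
    hsv=cv2.cvtColor(c['color'],cv2.COLOR_RGB2HSV)
    am=(hsv[...,0]>8)&(hsv[...,0]<28)&(hsv[...,1]>200)&(hsv[...,2]>90)
    q=W[am&(W[...,2]>80)&(W[...,2]<225)&(W[...,0]>450)&(W[...,0]<650)&(W[...,1]>ylo)&(W[...,1]<yhi)]
    k=np.polyfit(q[:,1],q[:,0],1)
    for _ in range(4):
        r=q[:,0]-np.polyval(k,q[:,1]); q=q[np.abs(r-np.median(r))<5];k=np.polyfit(q[:,1],q[:,0],1)
    yaw=-np.arctan(k[0]);f=np.array([-np.sin(yaw),np.cos(yaw)])
    b=q[:,:2]@f;lo,hi=np.percentile(b,[.5,99.5]);
    m=q[:,:2].mean(0);mid=m+f*((lo+hi)/2-m@f)
    vert=np.polyfit(q[:,2],q[:,0]-np.polyval(k,q[:,1]),1)[0]
    print('n',len(q),'yaw',np.degrees(yaw).round(2),'heel mid',mid.round(1),'width',(hi-lo).round(),'tilt',np.degrees(vert).round(1))
    hy=np.radians(-5.8);e=np.array([np.cos(hy),np.sin(hy)]);g=np.array([-e[1],e[0]]);d=mid-np.array([649,190.])
    print('rel hotplate front: ahead',(-d@e).round(1),'left offset',(d@g).round(1),'yaw err',np.degrees(yaw-hy).round(1))
    return W
if __name__=='__main__': run(sys.argv[1],float(sys.argv[2]),float(sys.argv[3]))
E
python3 pose.py 0 -260 20
```

```text
n 1132 yaw -1.27 heel mid [ 557.1 -120.5] width 199.0 tilt 0.0
rel hotplate front: ahead 60.0 left offset -318.2 yaw err 4.5
```

Call:
carry_out(motion=[[0,0,0,0,0],[0,0,10,0,2],[0,0,23,0,5.8],[0,0,23,0,5.8],[0,0,23,0,5.8],[0,0,23,30,5.8],[0,0,23,55,5.8],[0,0,23,65,5.8],[0,0,23,65,5.8]])

```text
time: 5.62
tool_pos: [443.9, -123.0, 17.2]
tcp_rot: [-3.133, -0.002, 1.47]
contact_force: [-0.2, 0.2, -0.6]
grip_width: 85.9
```

```bash
python3 v.py 4; python3 pose.py 1 -260 20
```

```text
n 1100 yaw -1.44 heel mid [ 557.2 -120.9] width 199.0 tilt 0.1
rel hotplate front: ahead 59.9 left offset -318.6 yaw err 4.4
```

View pics/v4.png

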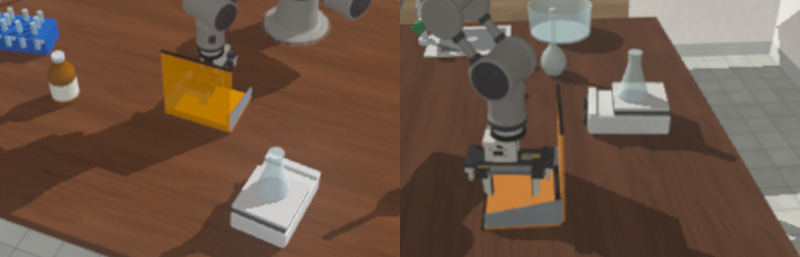

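Call:
carry_out(motion=[[0,35,-3.5,0,0],[0,70,-7,0,0],[0,80,-8,0,0],[0,90,-9,0,0],[0,100,-10,0,0],[0,110,-11,0,0],[0,120,-12,0,0],[0,130,-13,0,0],[0,130,-13,0,0]])

```text
time: 6.9
tool_pos: [444.5, 7.9, 18.3]
tcp_rot: [-3.134, -0.002, 1.47]
contact_force: [0.1, 0.2, 0.3]
grip_width: 91.8
```

```bash
python3 v.py 5; python3 pose.py 2 -260 120
```

```text
n 1099 yaw -5.95 heel mid [549.9 -86.7] width 198.0 tilt -0.0
rel hotplate front: ahead 70.6 left offset -285.3 yaw err -0.2
```

View pics/v5.png

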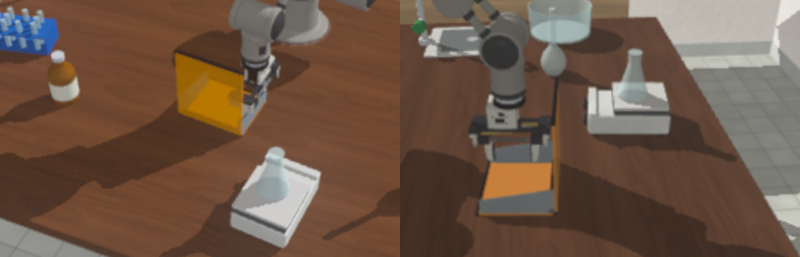

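Call:
carry_out(motion=[[0,12,-0.6,0,0],[0,27,-1.4,0,0],[0,42,-2.1,0,0],[0,57,-2.9,0,0],[0,72,-3.6,0,0],[0,87,-4.4,0,0],[0,102,-5.1,0,0],[0,117,-5.9,0,0],[0,130,-6.5,0,0],[0,130,-6.5,0,0]])

```text
time: 8.3
tool_pos: [451.5, 138.5, 18.5]
tcp_rot: [-3.135, -0.002, 1.471]
contact_force: [-0.3, 0.3, 0.3]
grip_width: 91.9
```

```bash
python3 pose.py 3 -160 320;python3 v.py 6
```

```text
n 1105 yaw -5.93 heel mid [556.3  44.5] width 199.0 tilt 0.1
rel hotplate front: ahead 77.6 left offset -154.1 yaw err -0.1
```

View pics/v6.png

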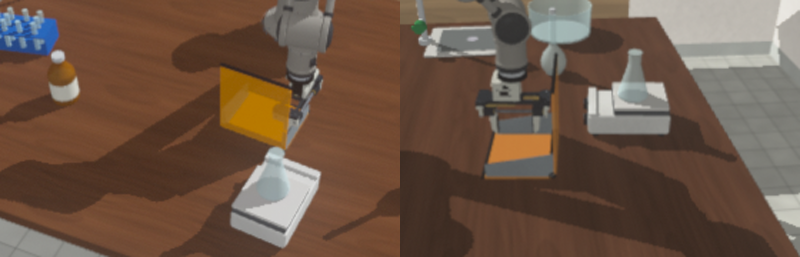

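Shield square to the hotplate (yaw error about 0.1°), 154 mm still to go.

Call:
carry_out(motion=[[0,12,-0.6,0,0],[0,27,-1.4,0,0],[0,42,-2.1,0,0],[0,57,-2.9,0,0],[0,72,-3.6,0,0],[0,87,-4.4,0,0],[0,102,-5.1,0,0],[0,117,-5.9,0,0],[0,130,-6.5,0,0],[0,130,-6.5,0,0]])

```text
time: 9.7
tool_pos: [458.6, 268.6, 19.0]
tcp_rot: [-3.136, -0.003, 1.471]
contact_force: [-1.1, -0.5, -0.2]
grip_width: 91.6
```

```bash
python3 pose.py 4 0 420;python3 - <<'E'
from m import *
# hotplate side planes from the original clouds: right side face from side cam, front strip, top edges from scene
for n in('scene','side'):
    c=dict(np.load(f'pics/{n}0.npz'));W=world(c);col=c['color'].astype(int)
    m=(W[...,0]>560)&(W[...,0]<1000)&(W[...,1]>60)&(W[...,1]<320)&(W[...,2]>15)&(W[...,2]<75)&(col.min(-1)>100)
    q=W[m]
    def fit(q,ax,t):
        k=np.polyfit(q[:,ax],q[:,1-ax],1)
        for _ in range(5):
            r=q[:,1-ax]-np.polyval(k,q[:,ax]);s=np.abs(r)<t
            q=q[s];k=np.polyfit(q[:,ax],q[:,1-ax],1)
        return k,len(q),np.percentile(q,[1,99],axis=0).round().tolist()
    if n=='side': 
        k=fit(q[q[:,1]<140],0,4);print('right face',np.degrees(np.arctan(k[0][0])),k)
    else:
        for nm,qq,ax in(('left',q[q[:,1]>215],0),('right',q[q[:,1]<130],0),('back',q[q[:,0]>840],1)):
            if len(qq)>20:
                k=fit(qq,ax,4);print(nm,np.degrees(np.arctan(k[0][0])),k)
E
```

```text
n 1113 yaw -5.84 heel mid [562.6 174.3] width 197.0 tilt -0.1
rel hotplate front: ahead 84.3 left offset -24.4 yaw err -0.0
left -3.411723708877458 (array([-5.96162891e-02,  2.92059240e+02]), 52, [[672.0, 236.0, 20.0], [883.0, 254.0, 74.0]])
right -1.7245629795319914 (array([-3.01083951e-02,  1.40466690e+02]), 36, [[649.0, 111.0, 23.0], [869.0, 124.0, 74.0]])
back 4.599009074709979 (array([8.04406828e-02, 8.55156359e+02]), 278, [[861.0, 102.0, 16.0], [875.0, 243.0, 73.0]])
right face -6.623452952785179 (array([-1.16118778e-01,  1.94824330e+02]), 506, [[647.0, 93.0, 16.0], [857.0, 121.0, 71.0]])
```

Call:
carry_out(motion=[[0,8,-0.4,0,0],[0,16,-0.8,0,0],[0,23,-1.2,0,0],[0,26,-1.3,0,0],[0,26,-1.3,0,0]])

```text
time: 10.38
tool_pos: [460.0, 294.6, 19.2]
tcp_rot: [-3.137, -0.003, 1.471]
contact_force: [0.2, 0.4, -0.6]
grip_width: 91.7
```

```bash
python3 pose.py 5 0 420
```

```text
n 1135 yaw -5.64 heel mid [564.2 199.7] width 197.0 tilt -0.1
rel hotplate front: ahead 85.3 left offset 1.1 yaw err 0.2
```

Pose is good. I'll back off from the cheek, raise straight up, then look again.

Call:
carry_out(motion=[[0,-15,-3,0,0],[0,-30,-8,0,0],[0,-30,-8,0,0],[0,-30,-8,-50,0],[0,-30,-8,-100,0],[0,-30,-8,-160,0],[0,-30,-8,-220,0],[0,-30,-8,-260,0],[0,-30,-8,-260,0]])

```text
time: 11.55
tool_pos: [451.7, 265.1, 282.8]
tcp_rot: [3.14, -0.007, 1.471]
contact_force: [0.1, -0.2, 0.3]
grip_width: 92.0
```

```bash
python3 pose.py 6 0 420;python3 v.py 7; python3 -c "
from m import *
snap('wrist','w7')"
```

```text
n 1181 yaw -5.71 heel mid [564.4 200. ] width 199.0 tilt -0.1
rel hotplate front: ahead 85.2 left offset 1.4 yaw err 0.1
```

View pics/v7.png

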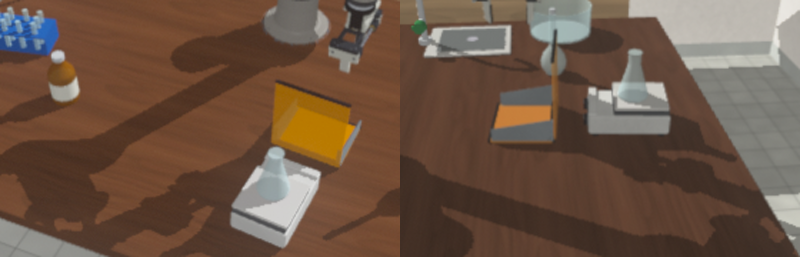

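View pics/w7.png

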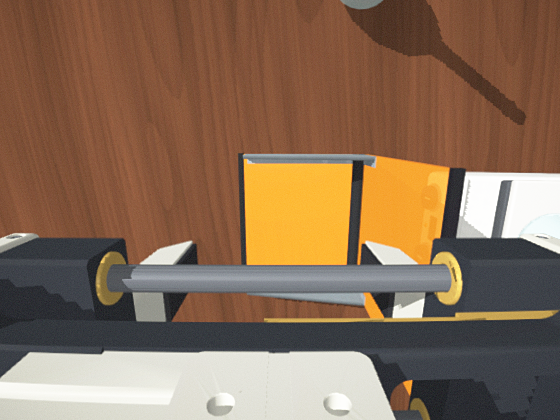

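The side view shows the shield upright, directly in front of the hotplate and square to it. The glassware is where it was and the gripper is clear, so I'm handing in.

```bash
python3 -c "
from plant import bot
print(bot.close_job())"
```

```text
the job is handed in; nothing more can be done
None
```

The shield is standing on its foot, square and central in front of the hotplate. I handed the job in at about 12 s of the 64 s allowed.

**What I did:** I tipped it up by pushing the foot's inner side towards the robot with the closed fingers until it dropped onto its foot. I then opened the gripper and slid the shield about 320 mm to the left, with the fingers against the inside of the left cheek. It was never gripped or lifted. Afterwards I backed off and raised the arm clear.

**Last checks, after the arm was clear:**

| Check | Measured |
|---|---|
| Distance of the panel from the hotplate's front | about 85 mm |
| Offset from the hotplate's centre line | about 1 mm |
| Angle to the hotplate | 0.1° off my estimate |
| Panel tilt from vertical | −0.1° |
| Force on the tool | under 2 N at every move's end |

**Limits of these checks:**
- **Hotplate angle:** separate fits to its faces gave between −4.6° and −6.6°, leaving aside two sparse ones of only 36 and 52 points. I used −5.8°, so the shield could be about 1° off square.
- **Hotplate centre:** different estimates of it varied by 2–3 mm.
- **Glassware:** it stood unmoved in the last pictures where visible, but I checked this by eye only and did not measure it.

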